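# Zero the tilt gauge, then wedge up the tilt plate and hold it

### The job

On the tilt gauge, turn the knob with the red pointer back (anticlockwise seen from above) to its zero stop, and leave it there. Then take the orange wedge and, keeping it flat on the bench and thin end first, push it into the open end of the blue stand, under the free edge of the hinged white plate, until that edge has just lifted, about 5 mm off its rests. Lift the plate with the wedge alone, leave the jar standing on it and everything else where it is, and finish while still gripping the wedge in place: do not let go.

Things in the scene. Friction and masses are not known exactly. Their poses are not given: they have to be found in the camera images.
- stand: Blue U-shaped stand fixed to the bench, 175 mm long (x), 140 mm wide (y); origin on the bench under its middle. Two side rails (24 mm wide, 20 mm high with their rubber pads) leave a channel 92 mm wide along x, its floor the bench top, open at the -x end (mouth, x = -85 mm), closed at the +x end by a cross bar (from x = +70 mm). The wedge goes in along +x on the centre line.
- tilt_plate (a joint): Tilt of the white plate (155 x 130 x 8 mm, 0.5 kg, carrying a jar) about its hinge at the stand's +x end (x = +76 mm, 24 mm above the bench). 0 = down on its rests, underside 20 mm above the bench; grows as the free edge at the mouth, 157 mm from the hinge, rises: 0.032 rad is 5 mm of lift. No spring: only its weight (some 3 N at the free edge) holds it down.
- plate_edge (a point): Lowest point in the middle of the plate's free edge, a round steel lip 8 mm in diameter; with the plate down it is at x = -81 mm in the stand's frame, 20 mm above the bench.
- wedge: Loose orange plastic wedge, 0.1 to 0.2 kg, 110 mm long (x), 36 mm wide (y), flat underside. Origin on the underside below the centre of its upright grip block (30 mm along x, 36 mm wide, 52 mm high) at the thick end. From the block's front (x = +15 mm) the ramp falls straight from 30 mm height to 10 mm at the thin end, x = +95 mm (1 in 4).
- wedge_nose (a point): Middle of the wedge's thin end, on its underside. The ramp first touches the plate's 20 mm high edge when this point is 40 mm past the edge; 60 mm past it the edge is up 5 mm; at 80 mm (10 mm of lift) the grip block meets the edge. Pushing takes under 10 N.
- gauge: Grey tilt gauge fixed to the bench, 105 x 105 x 35 mm high, with a round white dial on top; origin under its middle. The green zero mark of the dial lies towards its +x.
- peak_knob (a joint): Angle of the black peak-pointer reset knob on top of the gauge: 0 at its zero stop (red pointer at the green mark), grows clockwise seen from above. Light friction (0.05 N m), stays where it is left. Turn anticlockwise to the stop.
- knob_grip (a point): On the knob's vertical upright axis, 61 mm above the bench. The knob's grip is an upright bar 44 mm long, 14 mm wide, from 42 to 73 mm above the bench, on a disc 48 mm in diameter; the point's x axis runs along the bar towards the red pointer.
- jar: Small amber jar with a black cap, 48 mm in diameter, 45 mm high, standing on the white plate nearer the hinge; origin under its middle.
- brown_bottle: Brown reagent bottle with green label, 64 mm in diameter, 125 mm high; bystander; origin under its middle.
- wash_bottle: Clear bottle with a pink cap, 60 mm in diameter, 150 mm high; bystander; origin under its middle.
- beaker: Glass beaker, 76 mm in diameter, 95 mm high; bystander; origin under its middle.
- cup_a: White cup, 72 mm in diameter, 85 mm high; bystander; origin under its middle.
- cup_b: White cup like the other; bystander; origin under its middle.
- paint_tube: Small yellow paint tube lying on the bench, about 80 x 22 x 14 mm; bystander; origin under its middle.
There are look-alikes about, which are no part of the job. Of the things that look like the wedge, take the one that is farthest to the robot's right at the start.

How it is judged:
On the way, in this order (a step that is already met when the one before it is completed fails the run):
1. the gauge's knob is back at its zero stop, the plate still down (value of joint peak_knob below 0.1 rad and value of joint tilt_plate below 0.006 rad), for 0.2 s.
2. the wedge lifts the plate's free edge off its rests (value of joint tilt_plate between 0.013 and 0.051 rad and contact force between wedge and stand above 0.8 N), for 0.2 s.
At the end, for the whole second after the job is handed in: The wedge, flat on the bench (5 mm, 0.08 rad), at rest, still gripped (over 1 N), thin end over 36 mm past the edge, holds the plate edge 2 to 8 mm (0.013 to 0.051 rad) above its rests; the robot does not touch stand or plate; knob within 0.12 rad of zero; jar upright (all of step 2 and contact force between the fingers and wedge above 1 N and contact force between the arm and stand below 0.5 N and height (world z) of wedge between -0.004 and 0.005 m and angle between wedge's own z axis and vertical below 0.08 rad and x of wedge_nose in the frame of stand above -0.045 m and value of joint peak_knob below 0.12 rad and angle between jar's own z axis and vertical below 0.15 rad and linear speed of wedge below 0.01 m/s); the arm keeps its last pose, push and grip.
It fails at once if a bottle, the beaker, a cup or the paint tube is shifted by more than 30 mm (distance of any of brown_bottle, wash_bottle, beaker, cup_a, cup_b, paint_tube from where it was at the start of the episode above 0.03 m).
It fails at once if the jar on the plate is shifted by more than 25 mm or tipped over (distance of jar from where it was at the start of the episode above 0.025 m or angle between jar's own z axis and vertical above 0.35 rad).
It fails at once if the robot itself (not the wedge) pushes on the stand or the plate with more than 8 N (contact force between the arm and stand above 8 N).
It also fails if it takes over 56 s, if anything falls off the work surface, if the arm or the gripper's body presses on something with over 40 N, if the wrist force passes 120 N, or if a joint passes its speed limit or range.

### The arm

A 7-joint arm with a two-finger parallel gripper is mounted at the origin on the work surface. World frame = base frame: x ahead of the robot, y to its left, z up, the work surface at z = 0. Lengths are in m, angles in rad, forces in N, time in s.
With the tool pointing down it reaches from about 0.4 to 0.85 m from the base axis. Payload 4.5 kg.
Tool frame: the origin (TCP) lies midway between the tips of the shut fingers; the grasp point (between the pads) lies 19 mm behind it; z points along the fingers, y is the line along which they close (so a half turn about z gives the same grasp; the last joint's range is limited). The gripper opens to 88 mm and grips with 3 to 60 N. Pads are 18 mm wide; open, the fingers measure 123 mm over their backs; the gripper's body (75 mm by 187 mm) begins 45 mm behind the grasp point.
Start: joints at [1.311, 0.689, -0.195, 1.565, 0.157, 0.902, -0.215], TCP at [0.181, -0.598, 0.239] pointing down, gripper open.
Joint ranges: [-3.01, 3.01], [-0.46, 2.08], [-1.47, 1.51], [0.13, 2.56], [-1, 4.14], [0.04, 2.09], [-2.66, 2.66]. Speed limits (rad/s): [2.57, 2.57, 3.14, 3.14, 3.14, 3.14, 3.14].

### API

Orientations are given as a unit quaternion [x, y, z, w].
In Python, from plant import r gives the robot as it stands.
- The arm moves only by the tool carry_out, never from a script. Its argument "plan" is a list of rows, each an object with "rot": the turn, a rotation vector about the tool's x, y, z in rad, a list of three; "xyz": the shift along the tool's x, y, z in m, a list of three; "grip": the closure in counts, from 0 (fully open) to 255 (shut). In form: [{"rot": [wx, wy, wz], "xyz": [dx, dy, dz], "grip": grip}, ...]. A call has 1 to 8 rows; each row is the pose to reach, as a shift and turn from the pose commanded when the call began, along the tool's axes at that moment; what a row does not reach only later rows make up. A row lasts 1/12 s, in which the tool goes at most 41.7 mm and 7.16 degrees, less where a joint would pass 70% of its speed; a pose out of reach is approached as far as the arm can. A call with a gripper value outside its range is refused whole. The fingers move at their own pace and stop on an object; "squeeze" is the grip in N (left out, the last holds). Time passes only in rows, so rows that repeat a pose let the fingers close. It gives the time, the measured TCP pose, the force, the opening and the grip force at its end, in the units of the state.
- r.get_state(): the state, without advancing time (a new reading comes with each control period).
- r.snapshot(name): name is "scene" or "top" or "wrist"; returns the picture (480x640x3 uint8, red, green, blue); there is no depth.
- r.camera_params(name): a dict with "fx", "fy", "cx", "cy" (pixels), "distortion" ([k1, k2, p1, p2, k3] as OpenCV has them; the pictures are not rectified), "position" and "attitude" of the camera in the world; the wrist camera has in their place "hand_eye" (4x4, takes a point from camera to tool coordinates, whose origin is the TCP and whose axes are the flange's). Camera axes: x right, y down, z forward; pixel columns grow to the right and rows downward; lengths in m; the calibration is good to about 2 mm. A picture is of the moment at which its call begins: read the wrist's pose just before it. camera_params takes no time and is no camera call.
- r.finish_job(): hands the job in; it is judged then, once.
The state is a dict: "clock": time; "q": joint angles; "qd": joint speeds; "joint_torque": joint torques, N m; "tool_pos": TCP position; "eef_rot": TCP orientation; "contact_force": force on the tool from outside, world axes, zero at the start; "moment": the same for the moment, N m; "opening": opening from 0.0 (shut) to 1.0 (fully open); "finger_force": force on a finger pad.
Only numpy, scipy, OpenCV 4.12 (cv2) and the standard library are available. Lean on these libraries where they do the work, as an engineer would, in place of code of your own. Each camera call takes 0.05 s, during which the arm holds its last target. There are 200 camera calls.

## Working session

There is one attempt and no reset: what is moved stays moved. The work goes in short steps, Python scripts to look and compute and a tool call to move; the robot and the scene stay as the last step left them, time stands still between calls to the robot, and variables do not carry over. Pictures are saved under pics/ and viewed, at most 10 in all, crops included, and the job is handed in when it is done.

Besides the shell and the picture viewer there is one more tool, called after "Call:" as a command line: name --argument value ..., lists and objects as JSON in quotes. carry_out: Moves the arm, as the interface text tells. Its arguments: {"type":"object","properties":{"plan":{"type":"array"},"squeeze":{"type":"number"}},"required":["plan"]}

```bash
ls; mkdir -p pics; cat > h.py <<'E'
import numpy as np,cv2
from scipy.spatial.transform import Rotation as R
from plant import r
def cam(name,st=None):
    p=r.camera_params(name);K=np.array([[p['fx'],0,p['cx']],[0,p['fy'],p['cy']],[0,0,1.]]);D=np.array(p['distortion'],float)
    if 'hand_eye' in p:
        st=st or r.get_state();T=np.eye(4);T[:3,:3]=R.from_quat(st['eef_rot']).as_matrix();T[:3,3]=st['tool_pos'];T=T@np.array(p['hand_eye'])
        return K,D,T[:3,:3],T[:3,3]
    a=np.array(p['attitude'],float)
    M=a if a.shape==(3,3) else R.from_quat(a).as_matrix()
    return K,D,M,np.array(p['position'])
def ray(c,px,z):
    K,D,M,t=c
    u=cv2.undistortPoints(np.array(px,float).reshape(-1,1,2),K,D).reshape(-1,2)
    d=np.c_[u,np.ones(len(u))]@M.T
    return t+d*((np.broadcast_to(z,len(u))-t[2])/d[:,2])[:,None]
def proj(c,P):
    K,D,M,t=c
    return cv2.projectPoints((np.array(P,float).reshape(-1,3)-t)@M,np.zeros(3),np.zeros(3),K,D)[0].reshape(-1,2)
E
python3 - <<'E'
from h import *
for n in("scene","top"):
    cv2.imwrite(f"pics/{n}0.png",r.snapshot(n)[:,:,::-1]); print(r.camera_params(n))
print(r.camera_params("wrist"));print(r.get_state())
E
```

```text
pics
{'fx': 446.6946414730159, 'fy': 446.6946414730159, 'cx': 321.3820653367808, 'cy': 239.445797388535, 'distortion': array([-0.06763972,  0.        ,  0.        ,  0.        ,  0.        ]), 'position': array([1.21435914, 0.04132803, 1.03215058]), 'attitude': array([ 0.72588109,  0.62923326, -0.1838817 , -0.20820584])}
{'fx': 553.7079548047452, 'fy': 553.7079548047452, 'cx': 314.1273391916515, 'cy': 248.05206375781103, 'distortion': array([0.04669798, 0.        , 0.        , 0.        , 0.        ]), 'position': array([0.31770629, 0.1179244 , 1.48153183]), 'attitude': array([ 0.71199105, -0.69485253,  0.0726101 , -0.07054423])}
{'fx': 428.7049546786968, 'fy': 428.7049546786968, 'cx': 319.5580367078583, 'cy': 239.14920076788044, 'distortion': array([0.01458983, 0.        , 0.        , 0.        , 0.        ]), 'hand_eye': array([[-6.08861097e-04, -9.54250614e-01, -2.99007348e-01,
         7.65151573e-02],
       [ 9.99999595e-01, -7.79128086e-04,  4.50231758e-04,
         4.82847071e-04],
       [-6.62598955e-04, -2.99006953e-01,  9.54250702e-01,
        -1.45527241e-01],
       [ 0.00000000e+00,  0.00000000e+00,  0.00000000e+00,
         1.00000000e+00]])}
{'clock': 0.1, 'q': array([ 1.31077579,  0.68989799, -0.19449192,  1.56618127,  0.15732055,
        0.90250705, -0.21512577]), 'qd': array([ 3.11725324e-04,  5.56247615e-04, -6.66545622e-04, -2.62692379e-03,
        1.85942441e-03, -8.78582508e-05, -2.39325761e-03]), 'joint_torque': array([-3.13067118e-03, -5.28497601e+01, -1.27153002e+00, -1.53837830e+01,
       -5.25842328e-02,  2.02097683e-03,  6.51181244e-05]), 'tool_pos': array([ 0.18079033, -0.59771791,  0.23800651]), 'eef_rot': array([ 9.89225251e-01,  1.46399316e-01, -1.90806505e-04, -7.78576820e-04]), 'contact_force': array([0.79609414, 0.30979395, 0.40270754]), 'moment': array([-0.02021757,  0.00027072,  0.01809537]), 'finger_force': 0.0, 'opening': 1.0027964180419202}
```

View pics/top0.png

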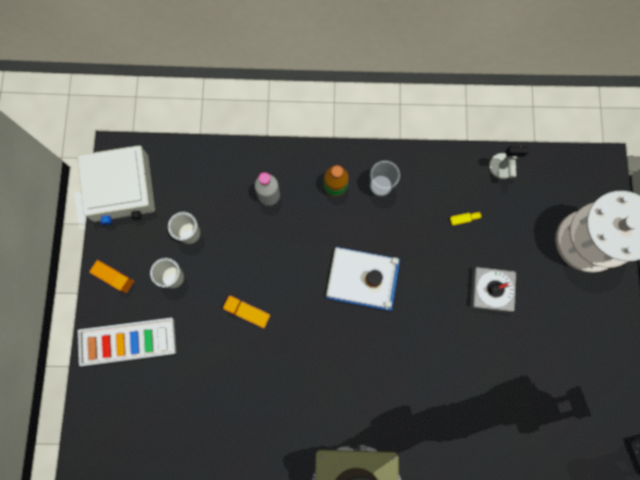

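View pics/scene0.png

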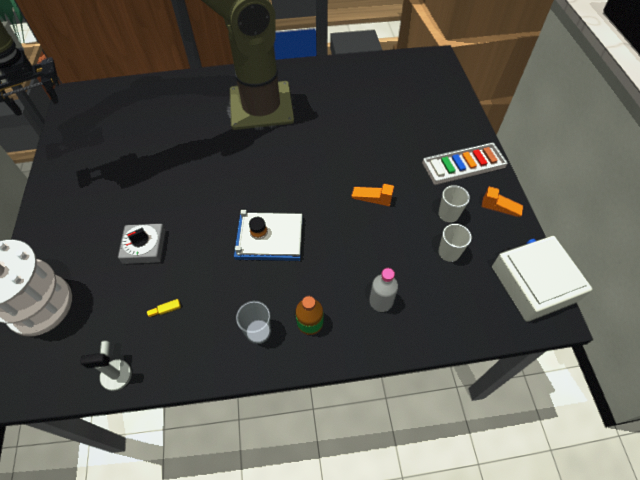

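The top picture shows the orange wedges at (247,312) and (111,276), with the tray's orange paint pan at (120,344). The robot's base is at the bottom and its right is image right, so I want the wedge at (247,312): block (232,304), thin end (269,320). The stand is at (363,278) with its hinge and jar on the right, so its mouth faces left. The gauge is at (495,289).

```bash
python3 - <<'E'
from h import *
im=cv2.imread("pics/top0.png")
a=cv2.resize(im[235:335,215:405],None,fx=4,fy=4,interpolation=cv2.INTER_CUBIC)
b=cv2.resize(im[260:320,465:530],None,fx=3,fy=3,interpolation=cv2.INTER_CUBIC)
c=np.zeros((400+180,760,3),np.uint8);c[:400]=a;c[400:,:195]=b
s=cv2.imread("pics/scene0.png")
d=cv2.resize(s[205:265,105:310],None,fx=2.7,fy=2.7,interpolation=cv2.INTER_CUBIC)
c[400:400+d.shape[0],200:200+d.shape[1]]=d
cv2.imwrite("pics/crop1.png",c)
C=cam("top")
print(C[3],C[2])
print(ray(C,[[232,304],[269,320],[363,278],[495,289]],[.05,.01,.025,.04]).round(3))
E
```

```text
[0.31770629 0.1179244  1.48153183] [[ 2.38154784e-02 -9.79213111e-01  2.01431144e-01]
 [-9.99702003e-01 -2.44069546e-02 -4.52901432e-04]
 [ 5.35980779e-03 -2.01360332e-01 -9.79502572e-01]]
[[ 0.459  0.326  0.05 ]
 [ 0.424  0.232  0.01 ]
 [ 0.539 -0.014  0.025]
 [ 0.517 -0.357  0.04 ]]
```

View pics/crop1.png

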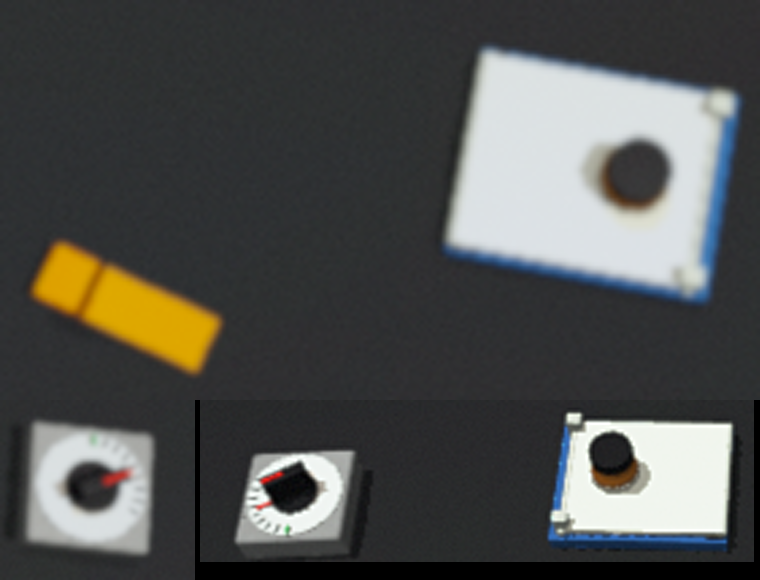

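```bash
python3 - <<'E'
from h import *
C=cam("top")
f=lambda P,o,s:np.array(P)/s+o
w=ray(C,f([[62,240],[32,294],[76,316],[104,264],[222,322],[198,374]],[215,235],4),[.052]*4+[.01]*2)
print("wedge",w.round(4)); b=w[:4].mean(0);n=w[4:].mean(0);print(b,n,np.linalg.norm((n-b)[:2]),np.degrees(np.arctan2(*(n-b)[1::-1])))
p=ray(C,f([[482,48],[446,248],[720,92],[694,290]],[215,235],4),[.028]*4);print("plate",p.round(4))
m=(p[0]+p[1])/2; print(m,np.linalg.norm(p[0]-p[1]),np.degrees(np.arctan2(*((p[2]+p[3])/2-m)[1::-1])), np.degrees(np.arctan2(*(p[0]-p[1])[1::-1])))
g=ray(C,f([[32,22],[155,35],[150,153],[28,145]],[465,260],3),[.035]*4);print("gauge",g.round(4),g.mean(0))
s=r.get_state();M=R.from_quat(s['eef_rot']).as_matrix();print(M.round(3),(M.T@(np.array([g.mean(0)[0],g.mean(0)[1],.2])-s['tool_pos'])).round(3))
E
```

```text
wedge [[0.4824 0.3304 0.052 ]
 [0.4472 0.3477 0.052 ]
 [0.4338 0.3187 0.052 ]
 [0.4676 0.3026 0.052 ]
 [0.4355 0.2282 0.01  ]
 [0.4011 0.2426 0.01  ]]
[0.45775548 0.32485957 0.052     ] [0.41831573 0.23538319 0.01      ] 0.09778301060927862 -113.78711316149301
plate [[ 0.6209  0.06    0.028 ]
 [ 0.486   0.0816  0.028 ]
 [ 0.5949 -0.0992  0.028 ]
 [ 0.4625 -0.0814  0.028 ]]
[0.55344772 0.07079983 0.028     ] 0.1366673906099603 -98.73773202323484 -9.069549292985318
gauge [[ 0.5738 -0.3106  0.035 ]
 [ 0.565  -0.4174  0.035 ]
 [ 0.4615 -0.4077  0.035 ]
 [ 0.4655 -0.3032  0.035 ]] [ 0.51645902 -0.3597194   0.035     ]
[[ 0.957  0.29  -0.001]
 [ 0.29  -0.957  0.001]
 [-0.    -0.002 -1.   ]] [ 0.39  -0.131  0.038]
```

Call:
carry_out --plan '[{"rot": [0,0,0],"xyz": [0.04,-0.013,0.006],"grip": 0},{"rot": [0,0,0.1],"xyz": [0.08,-0.026,0.012],"grip": 0},{"rot": [0,0,0.22],"xyz": [0.12,-0.04,0.018],"grip": 0},{"rot": [0,0,0.34],"xyz": [0.16,-0.053,0.024],"grip": 0},{"rot": [0,0,0.46],"xyz": [0.2,-0.066,0.03],"grip": 0},{"rot": [0,0,0.58],"xyz": [0.24,-0.079,0.036],"grip": 0},{"rot": [0,0,0.7],"xyz": [0.28,-0.093,0.042],"grip": 0},{"rot": [0,0,0.82],"xyz": [0.32,-0.107,0.048],"grip": 0}]'

```text
clock: 0.77
tool_pos: [0.4516, -0.4059, 0.1912]
eef_rot: [0.965, -0.263, -0.0, -0.0]
contact_force: [0.2, -0.5, -0.1]
opening: 0.999
finger_force: 0.0
```

```bash
cat >> h.py <<'E'
def delta(xyz,yaw=None,st=None):
    "shift (tool axes) and turn to put TCP at xyz, pointing down with tool x at world yaw"
    st=st or r.get_state();Q=R.from_quat(st['eef_rot']);M=Q.as_matrix()
    if yaw is None: yaw=np.arctan2(M[1,0],M[0,0])
    T=R.from_euler('z',yaw)*R.from_euler('x',np.pi)
    print('clock',round(st['clock'],2),'tcp',st['tool_pos'].round(4),'yaw',np.degrees(np.arctan2(M[1,0],M[0,0])).round(2),'F',st['contact_force'].round(1),'ff',st['finger_force'],'op',round(st['opening'],3))
    print('xyz',(M.T@(np.array(xyz)-st['tool_pos'])).round(4),'rot',(Q.inv()*T).as_rotvec().round(3))
E
python3 -c "
from h import *
delta([.516,-.36,.18],np.radians(-68.5))"
```

```text
clock 0.77 tcp [ 0.4516 -0.4059  0.1912] yaw -30.49 F [ 0.2 -0.5 -0.1] ff 0.0 op 0.999
xyz [ 0.0322 -0.0722  0.0112] rot [0.    0.001 0.663]
```

Call:
carry_out --plan '[{"rot": [0,0,0.12],"xyz": [0.015,-0.03,0.005],"grip": 0},{"rot": [0,0,0.24],"xyz": [0.028,-0.06,0.01],"grip": 0},{"rot": [0,0,0.36],"xyz": [0.028,-0.068,0.01],"grip": 0},{"rot": [0,0,0.48],"xyz": [0.028,-0.068,0.01],"grip": 0},{"rot": [0,0,0.6],"xyz": [0.028,-0.068,0.01],"grip": 0},{"rot": [0,0,0.66],"xyz": [0.028,-0.068,0.01],"grip": 0},{"rot": [0,0,0.66],"xyz": [0.028,-0.068,0.01],"grip": 0}]'

```text
clock: 1.35
tool_pos: [0.5086, -0.3622, 0.1812]
eef_rot: [0.829, -0.559, -0.001, 0.0]
contact_force: [-0.8, 0.0, 0.6]
opening: 1.002
finger_force: 0.0
```

```bash
python3 -c "
from h import *
delta([.516,-.36,.18],np.radians(-68.5))
C=cam('wrist')
np.savez('c1.npz',*C)
cv2.imwrite('pics/w1.png',r.snapshot('wrist')[:,:,::-1])
print(proj(C,[[.5165,-.36,.042],[.5165,-.36,.073]]))"
```

```text
clock 1.35 tcp [ 0.5086 -0.3622  0.1812] yaw -68.01 F [-0.8  0.   0.6] ff 0.0 op 1.002
xyz [ 0.0007 -0.0077  0.0012] rot [0.001 0.001 0.009]
[[306.04569291 222.32411934]
 [304.6101473  235.42392562]]
```

View pics/w1.png

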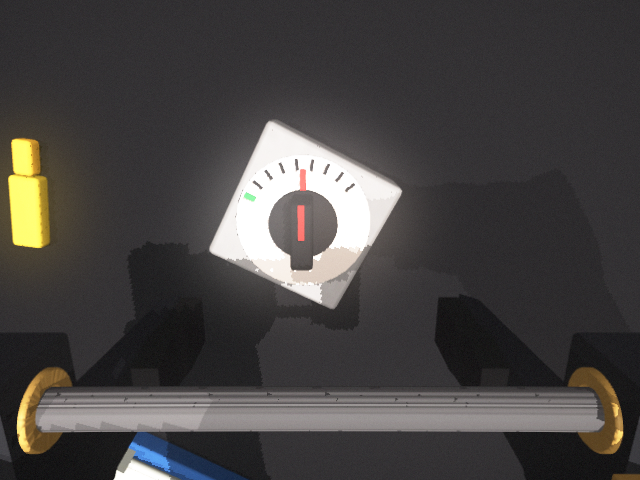

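The wrist view shows the bar upright in the picture (centre about (301,231)), its red pointer up at (303,180), the disc centre at (303,223) and the green mark at (249,197).

```bash
python3 -c "
from h import *
C=[np.load('c1.npz')[f'arr_{i}'] for i in range(4)]
p=ray(C,[[303,223],[301.5,231],[249,197],[303,180],[272,120],[402,190],[334,308],[210,250]],[.042,.073,.036,.036,.035,.035,.035,.035]);print(p.round(4),p[4:].mean(0))
for i in(2,3):print(np.degrees(np.arctan2(*(p[i]-p[0])[1::-1])))
delta([*p[:2].mean(0)[:2],.047],np.arctan2(*(p[3]-p[0])[1::-1]))"
```

```text
[[ 0.5183 -0.3588  0.042 ]
 [ 0.5193 -0.3619  0.073 ]
 [ 0.5591 -0.3606  0.036 ]
 [ 0.5289 -0.3854  0.036 ]
 [ 0.562  -0.4144  0.035 ]
 [ 0.4632 -0.4042  0.035 ]
 [ 0.4722 -0.304   0.035 ]
 [ 0.5724 -0.3133  0.035 ]] [ 0.51744953 -0.35899021  0.035     ]
-2.5063079392776797
-68.28990009067117
clock 1.4 tcp [ 0.5086 -0.3624  0.1813] yaw -67.86 F [ 0.  -0.2 -1.3] ff 0.0 op 1.0
xyz [ 0.0021 -0.0104  0.1343] rot [0.001 0.001 0.008]
```

Call:
carry_out --plan '[{"rot": [0,0,0],"xyz": [0.002,-0.01,0.03],"grip": 0},{"rot": [0,0,0],"xyz": [0.002,-0.01,0.06],"grip": 0},{"rot": [0,0,0],"xyz": [0.002,-0.01,0.08],"grip": 0},{"rot": [0,0,0],"xyz": [0.002,-0.01,0.08],"grip": 0},{"rot": [0,0,0],"xyz": [0.002,-0.01,0.08],"grip": 0}]'

```text
clock: 1.82
tool_pos: [0.518, -0.3606, 0.1011]
eef_rot: [0.829, -0.559, -0.001, -0.0]
contact_force: [0.6, 0.5, -0.2]
opening: 0.999
finger_force: 0.0
```

```bash
python3 -c "
from h import *
delta([.518,-.3595,.047],np.radians(-68.3))"
```

```text
clock 1.82 tcp [ 0.518  -0.3606  0.1011] yaw -67.91 F [ 0.6  0.5 -0.2] ff 0.0 op 0.999
xyz [-0.0009 -0.0005  0.0541] rot [0.001 0.002 0.007]
```

Call:
carry_out --plan '[{"rot": [0,0,0],"xyz": [-0.001,0,0.025],"grip": 0},{"rot": [0,0,0],"xyz": [-0.001,0,0.045],"grip": 0},{"rot": [0,0,0],"xyz": [-0.001,0,0.053],"grip": 120},{"rot": [0,0,0],"xyz": [-0.001,0,0.053],"grip": 255},{"rot": [0,0,0],"xyz": [-0.001,0,0.053],"grip": 255},{"rot": [0,0,0],"xyz": [-0.001,0,0.053],"grip": 255},{"rot": [0,0,0],"xyz": [-0.001,0,0.053],"grip": 255},{"rot": [0,0,0],"xyz": [-0.001,0,0.053],"grip": 255}]' --squeeze 15

```text
clock: 2.48
tool_pos: [0.519, -0.3605, 0.05]
eef_rot: [0.829, -0.559, 0.001, 0.0]
contact_force: [0.5, -0.0, 0.0]
opening: 0.572
finger_force: 0.0
```

Call:
carry_out --plan '[{"rot": [0,0,0],"xyz": [0,0,0.001],"grip": 255},{"rot": [0,0,0],"xyz": [0,0,0.001],"grip": 255},{"rot": [0,0,0],"xyz": [0,0,0.001],"grip": 255},{"rot": [0,0,0],"xyz": [0,0,0.001],"grip": 255},{"rot": [0,0,0],"xyz": [0,0,0.001],"grip": 255},{"rot": [0,0,0],"xyz": [0,0,0.001],"grip": 255},{"rot": [0,0,0],"xyz": [0,0,0.001],"grip": 255},{"rot": [0,0,0],"xyz": [0,0,0.001],"grip": 255}]'

```text
clock: 3.15
tool_pos: [0.5199, -0.3593, 0.0478]
eef_rot: [0.829, -0.559, 0.001, -0.001]
contact_force: [4.8, 1.6, -1.9]
opening: 0.156
finger_force: 15.0
```

Call:
carry_out --plan '[{"rot": [0,0,-0.1],"xyz": [0,0,0],"grip": 255},{"rot": [0,0,-0.2],"xyz": [0,0,0],"grip": 255},{"rot": [0,0,-0.3],"xyz": [0,0,0],"grip": 255},{"rot": [0,0,-0.4],"xyz": [0,0,0],"grip": 255},{"rot": [0,0,-0.5],"xyz": [0,0,0],"grip": 255},{"rot": [0,0,-0.6],"xyz": [0,0,0],"grip": 255},{"rot": [0,0,-0.7],"xyz": [0,0,0],"grip": 255},{"rot": [0,0,-0.8],"xyz": [0,0,0],"grip": 255}]'

```text
clock: 3.82
tool_pos: [0.5215, -0.3577, 0.0478]
eef_rot: [0.982, -0.188, 0.002, -0.001]
contact_force: [7.1, 4.0, -3.7]
opening: 0.156
finger_force: 15.0
```

Call:
carry_out --plan '[{"rot": [0,0,-0.08],"xyz": [0,0,0],"grip": 255},{"rot": [0,0,-0.16],"xyz": [0,0,0],"grip": 255},{"rot": [0,0,-0.24],"xyz": [0,0,0],"grip": 255},{"rot": [0,0,-0.3],"xyz": [0,0,0],"grip": 255},{"rot": [0,0,-0.3],"xyz": [0,0,0],"grip": 255}]'

```text
clock: 4.23
tool_pos: [0.5217, -0.3569, 0.0478]
eef_rot: [0.999, -0.041, 0.003, -0.002]
contact_force: [7.4, 6.4, -2.5]
opening: 0.155
finger_force: 15.0
```

```bash
python3 -c "
from h import *
delta([.518,-.3595,.047],np.radians(-5.3));print(r.get_state()['moment'],r.get_state()['q'])"
```

```text
clock 4.23 tcp [ 0.5217 -0.3569  0.0478] yaw -4.66 F [ 7.4  6.4 -2.5] ff 14.999169751536101 op 0.155
xyz [-0.0035  0.0029  0.0008] rot [-0.004 -0.005  0.011]
[ 1.1852248  -1.40321943 -0.13513182] [ 0.55834622  0.95161238 -0.05231114  1.67007161  0.07491974  0.51887825
 -1.18916982]
```

Call:
carry_out --plan '[{"rot": [0,0,-0.05],"xyz": [0.002,-0.002,0],"grip": 255},{"rot": [0,0,-0.1],"xyz": [0.002,-0.002,0],"grip": 255},{"rot": [0,0,-0.1],"xyz": [0.002,-0.002,0],"grip": 255},{"rot": [0,0,-0.1],"xyz": [0.002,-0.002,0],"grip": 255}]'

```text
clock: 4.57
tool_pos: [0.5214, -0.3568, 0.0478]
eef_rot: [1.0, 0.006, 0.001, -0.001]
contact_force: [3.9, 3.3, -0.6]
opening: 0.171
finger_force: 15.6
```

```bash
python3 -c "
from h import *
delta([.518,-.3595,.047],np.radians(-5.3));print(r.get_state()['moment'],r.get_state()['joint_torque'][-1])"
```

```text
clock 4.57 tcp [ 0.5214 -0.3568  0.0478] yaw 0.74 F [ 3.9  3.3 -0.6] ff 15.608878981147427 op 0.171
xyz [-0.0034  0.0027  0.0008] rot [-0.002 -0.001  0.105]
[ 0.8647754  -0.72482767 -0.30558206] 0.3818329330533743
```

Call:
carry_out --plan '[{"rot": [0,0,0.05],"xyz": [0,0,0],"grip": 0},{"rot": [0,0,0.05],"xyz": [0,0,0],"grip": 0},{"rot": [0,0,0.05],"xyz": [0,0,0],"grip": 0},{"rot": [0,0,0.05],"xyz": [0,0,0],"grip": 0},{"rot": [0,0,0.05],"xyz": [0,0,0],"grip": 0},{"rot": [0,0,0.05],"xyz": [0,0,-0.03],"grip": 0},{"rot": [0,0,0.05],"xyz": [0,0,-0.07],"grip": 0},{"rot": [0,0,0.05],"xyz": [0,0,-0.11],"grip": 0}]'

```text
clock: 5.23
tool_pos: [0.5192, -0.3578, 0.158]
eef_rot: [1.0, -0.018, -0.002, -0.001]
contact_force: [0.5, -1.1, 0.1]
opening: 0.752
finger_force: 0.0
```

Call:
carry_out --plan '[{"rot": [0,0,0],"xyz": [0,0,-0.03],"grip": 0},{"rot": [0,0,0],"xyz": [0,0,-0.03],"grip": 0},{"rot": [0,0,0],"xyz": [0,0,-0.03],"grip": 0}]'

```text
clock: 5.48
tool_pos: [0.5212, -0.3591, 0.1899]
eef_rot: [1.0, -0.018, 0.002, 0.001]
contact_force: [-0.2, 0.4, -1.1]
opening: 0.978
finger_force: 0.0
```

```bash
python3 -c "
from h import *
delta([.45,.325,.2],np.radians(-90));C=cam('wrist')
np.savez('c2.npz',*C)
im=r.snapshot('wrist')[:,:,::-1];u,v=proj(C,[.518,-.3595,.042])[0].astype(int);print(u,v)
cv2.imwrite('pics/w2.png',cv2.resize(im[max(v-100,0):v+100,u-130:u+130],None,fx=2,fy=2))"
```

```text
clock 5.48 tcp [ 0.5212 -0.3591  0.1899] yaw -2.09 F [-0.2  0.4 -1.1] ff 0.0 op 0.978
xyz [-0.096  -0.681  -0.0122] rot [-1.000e-03 -5.000e-03  1.534e+00]
318 223
```

View pics/w2.png

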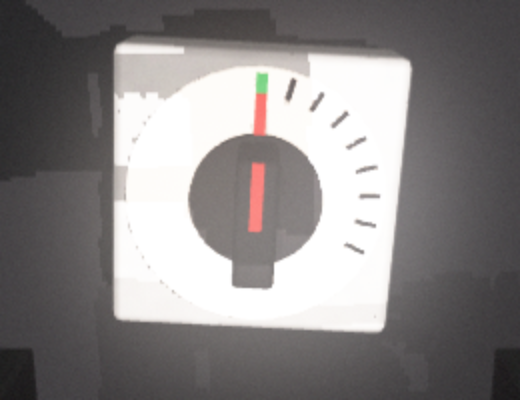

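The red pointer sits on the green mark at (262,85), so the knob is at zero. Now over to the wedge.

Call:
carry_out --plan '[{"rot": [0,0,-0.08],"xyz": [-0.004,-0.037,-0.01],"grip": 0},{"rot": [0,0,-0.16],"xyz": [-0.008,-0.075,-0.02],"grip": 0},{"rot": [0,0,-0.24],"xyz": [-0.012,-0.112,-0.03],"grip": 0},{"rot": [0,0,-0.32],"xyz": [-0.016,-0.15,-0.04],"grip": 0},{"rot": [0,0,-0.4],"xyz": [-0.02,-0.187,-0.05],"grip": 0},{"rot": [0,0,-0.48],"xyz": [-0.024,-0.225,-0.06],"grip": 0},{"rot": [0,0,-0.56],"xyz": [-0.028,-0.262,-0.06],"grip": 0},{"rot": [0,0,-0.64],"xyz": [-0.031,-0.3,-0.06],"grip": 0}]'

```text
clock: 6.2
tool_pos: [0.4989, -0.0558, 0.2467]
eef_rot: [0.954, 0.299, -0.001, -0.0]
contact_force: [0.5, -0.1, 0.1]
opening: 1.0
finger_force: 0.0
```

```bash
python3 -c "
from h import *
delta([.48,.24,.25],np.radians(70))"
```

```text
clock 6.2 tcp [ 0.4989 -0.0558  0.2467] yaw 34.81 F [ 0.5 -0.1  0.1] ff 0.0 op 1.0
xyz [ 0.1533 -0.2537 -0.0033] rot [-0.002  0.002 -0.614]
```

Call:
carry_out --plan '[{"rot": [0,0,-0.08],"xyz": [0.019,-0.031,-0.001],"grip": 0},{"rot": [0,0,-0.16],"xyz": [0.038,-0.062,-0.002],"grip": 0},{"rot": [0,0,-0.24],"xyz": [0.057,-0.094,-0.003],"grip": 0},{"rot": [0,0,-0.32],"xyz": [0.076,-0.126,-0.003],"grip": 0},{"rot": [0,0,-0.4],"xyz": [0.095,-0.158,-0.003],"grip": 0},{"rot": [0,0,-0.48],"xyz": [0.114,-0.19,-0.003],"grip": 0},{"rot": [0,0,-0.56],"xyz": [0.133,-0.222,-0.003],"grip": 0},{"rot": [0,0,-0.61],"xyz": [0.15,-0.25,-0.003],"grip": 0}]'

```text
clock: 6.87
tool_pos: [0.4802, 0.2357, 0.2489]
eef_rot: [0.82, 0.573, -0.002, -0.001]
contact_force: [0.2, -0.2, -0.2]
opening: 0.998
finger_force: 0.0
```

Call:
carry_out --plan '[{"rot": [0,0,0],"xyz": [0,0,0],"grip": 0},{"rot": [0,0,0],"xyz": [0,0,0],"grip": 0},{"rot": [0,0,0],"xyz": [0,0,0],"grip": 0}]'

```text
clock: 7.12
tool_pos: [0.4812, 0.2323, 0.2492]
eef_rot: [0.822, 0.57, -0.002, 0.0]
contact_force: [-0.6, 0.1, -0.4]
opening: 0.999
finger_force: 0.0
```

```bash
python3 -c "
from h import *
delta([.458,.325,.2],np.radians(66.2))
C=cam('wrist')
np.savez('c3.npz',*C)
cv2.imwrite('pics/w3.png',r.snapshot('wrist')[:,:,::-1])"
```

```text
clock 7.12 tcp [0.4812 0.2323 0.2492] yaw 69.51 F [-0.6  0.1 -0.4] ff 0.0 op 0.999
xyz [ 0.0789 -0.0541  0.049 ] rot [-0.002  0.004  0.058]
```

View pics/w3.png

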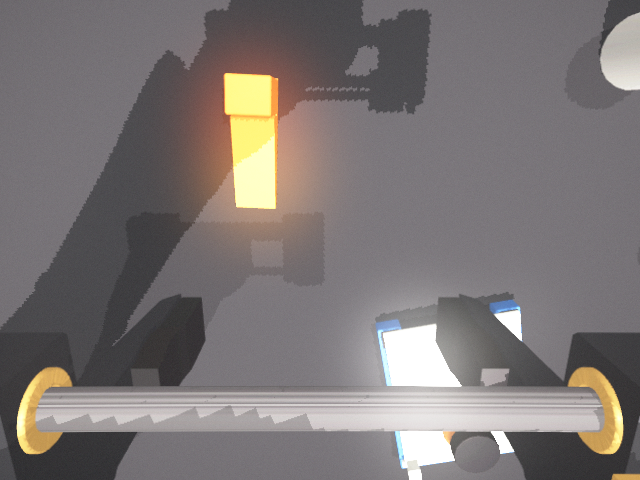

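The wrist view shows the wedge with its block top at (224–271, 73–117) and its thin end at (236–275, 208). The stand's mouth is at lower right, with outer corners about (376,322) and (518,301) and the plate corner at (384,335).

```bash
python3 -c "
from h import *
C=[np.load('c3.npz')[f'arr_{i}'] for i in range(4)]
w=ray(C,[[224,73],[271,75],[271,117],[225,115],[236,207],[275,208]],[.052]*4+[.01]*2);print(w.round(4))
b=w[:4].mean(0);n=w[4:].mean(0);print(b,n,np.linalg.norm((n-b)[:2]),np.degrees(np.arctan2(*(n-b)[1::-1])),np.linalg.norm(w[0]-w[1]),np.linalg.norm(w[0]-w[3]))
for z in(0,.02):
  s=ray(C,[[376,322],[518,301]],z);print(z,s.round(4),s.mean(0).round(4),np.linalg.norm(s[0]-s[1]),np.degrees(np.arctan2(*(s[0]-s[1])[1::-1])))
im=cv2.imread('pics/w3.png');
o=cv2.resize(im[285:345,360:530],None,fx=4.5,fy=4.5,interpolation=cv2.INTER_CUBIC);cv2.imwrite('pics/w3c.png',o)
yw=np.arctan2(*(n-b)[1::-1])
delta([*b[:2],.12],yw+np.pi)
"
```

```text
[[0.4482 0.3493 0.052 ]
 [0.4805 0.3358 0.052 ]
 [0.4689 0.308  0.052 ]
 [0.4365 0.3217 0.052 ]
 [0.4036 0.2462 0.01  ]
 [0.4368 0.2328 0.01  ]]
[0.45852658 0.32866827 0.052     ] [0.42016876 0.23952008 0.01      ] 0.0970501033747071 -113.28077448910028 0.03495746335957791 0.029993483572367998
0 [[0.4865 0.0834 0.    ]
 [0.6278 0.0561 0.    ]] [0.5571 0.0698 0.    ] 0.1439157651163988 169.0792001234822
0.02 [[0.4876 0.0946 0.02  ]
 [0.6217 0.0687 0.02  ]] [0.5546 0.0817 0.02  ] 0.13661811722443942 169.07920012348217
clock 7.17 tcp [0.4816 0.2316 0.2495] yaw 69.43 F [-0.4  0.2  0.3] ff 0.0 op 0.996
xyz [ 0.0832 -0.0555  0.1292] rot [-0.001  0.003  0.047]
```

View pics/w3c.png

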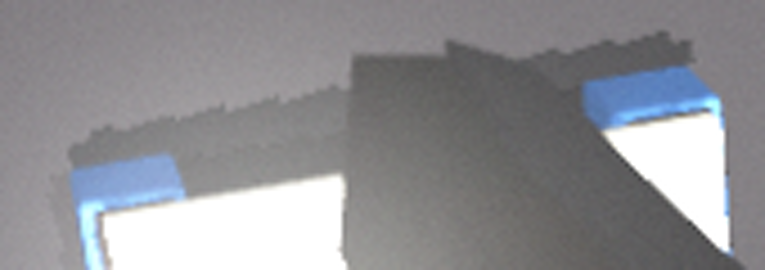

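```bash
python3 -c "
from h import *
from scipy.optimize import least_squares
C=[np.load('c3.npz')[f'arr_{i}'] for i in range(4)]
px=np.array([[72,167],[175,153],[583,82],[688,66],[78,203],[183,190],[718,98]])/4.5+[360,285]
# image left = world -x side; stand +x ~ -y world => stand y ~ +x world => left has stand y<0
P=np.array([[-85,-70,0],[-85,-46,0],[-85,46,0],[-85,70,0],[-85,-70,20],[-85,-46,20],[-85,70,20]])/1e3
def W(p,P):return P@R.from_euler('z',p[2]).as_matrix().T+[p[0],p[1],0]
f=lambda p:(proj(C,W(p,P))-px).ravel()
s=least_squares(f,[.54,-.014,-1.72],x_scale=[.01,.01,.1],loss='soft_l1');print(s.x,np.degrees(s.x[2]),f(s.x).reshape(-1,2).round(1))
print(W(s.x,np.array([[-.085,0,0],[-.081,0,0],[-.2,0,0]])).round(4))
Ct=cam('top');print(proj(Ct,W(s.x,np.array([[-.081,65,28],[-.081,-65,28]])*[1,1e-3,1e-3])))
"
```

```text
[ 0.53995971 -0.01162513 -1.74341748] -99.89046339867538 [[-1.  -0.4]
 [-0.7 -1.2]
 [-0.7 -0.3]
 [ 0.  -0.7]
 [ 0.1  1.5]
 [ 1.1  0.4]
 [ 2.3  1.3]]
[[0.5546 0.0721 0.    ]
 [0.5539 0.0682 0.    ]
 [0.5743 0.1854 0.    ]]
[[336.60914347 248.13054276]
 [327.37704285 295.55423966]]
```

Call:
carry_out --plan '[{"rot": [0,0,0.015],"xyz": [0.026,-0.018,0.02],"grip": 0},{"rot": [0,0,0.03],"xyz": [0.053,-0.036,0.04],"grip": 0},{"rot": [0,0,0.047],"xyz": [0.083,-0.055,0.07],"grip": 0},{"rot": [0,0,0.047],"xyz": [0.083,-0.055,0.1],"grip": 0},{"rot": [0,0,0.047],"xyz": [0.083,-0.055,0.13],"grip": 0},{"rot": [0,0,0.047],"xyz": [0.083,-0.055,0.13],"grip": 0},{"rot": [0,0,0.047],"xyz": [0.083,-0.055,0.13],"grip": 0},{"rot": [0,0,0.047],"xyz": [0.083,-0.055,0.13],"grip": 0}]'

```text
clock: 7.83
tool_pos: [0.4606, 0.3297, 0.1219]
eef_rot: [0.835, 0.55, 0.001, 0.0]
contact_force: [0.6, 1.1, 0.6]
opening: 0.999
finger_force: 0.0
```

```bash
python3 -c "
from h import *
delta([.4583,.328,.015],np.radians(66.6))"
```

```text
clock 7.83 tcp [0.4606 0.3297 0.1219] yaw 66.71 F [0.6 1.1 0.6] ff 0.0 op 0.999
xyz [-0.0026 -0.0016  0.1069] rot [ 0.001 -0.001  0.002]
```

Call:
carry_out --plan '[{"rot": [0,0,0],"xyz": [-0.002,-0.001,0.03],"grip": 0},{"rot": [0,0,0],"xyz": [-0.002,-0.001,0.06],"grip": 0},{"rot": [0,0,0],"xyz": [-0.002,-0.001,0.085],"grip": 0},{"rot": [0,0,0],"xyz": [-0.002,-0.001,0.1],"grip": 0},{"rot": [0,0,0],"xyz": [-0.002,-0.001,0.106],"grip": 0},{"rot": [0,0,0],"xyz": [-0.002,-0.001,0.106],"grip": 255},{"rot": [0,0,0],"xyz": [-0.002,-0.001,0.106],"grip": 255},{"rot": [0,0,0],"xyz": [-0.002,-0.001,0.106],"grip": 255}]' --squeeze 25

```text
clock: 8.5
tool_pos: [0.459, 0.3299, 0.0166]
eef_rot: [0.835, 0.551, 0.002, -0.0]
contact_force: [0.1, 0.1, -0.8]
opening: 0.797
finger_force: 0.0
```

Call:
carry_out --plan '[{"rot": [0,0,0],"xyz": [0,0,0],"grip": 255},{"rot": [0,0,0],"xyz": [0,0,0],"grip": 255},{"rot": [0,0,0],"xyz": [0,0,0],"grip": 255},{"rot": [0,0,0],"xyz": [0,0,0],"grip": 255},{"rot": [0,0,0],"xyz": [0,0,0],"grip": 255},{"rot": [0,0,0],"xyz": [0,0,0],"grip": 255}]'

```text
clock: 9.0
tool_pos: [0.4579, 0.3293, 0.0149]
eef_rot: [0.835, 0.551, 0.0, 0.0]
contact_force: [-0.6, -1.0, 2.3]
opening: 0.405
finger_force: 25.0
```

```bash
python3 -c "
from h import *
delta([.574,.1854,.016],np.radians(80.6))"
```

```text
clock 9.0 tcp [0.4579 0.3293 0.0149] yaw 66.85 F [-0.6 -1.   2.3] ff 24.97867174912244 op 0.405
xyz [-0.0867  0.1634 -0.001 ] rot [ 0.   -0.   -0.24]
```

Call:
carry_out --plan '[{"rot": [0,0,0],"xyz": [0,0,-0.003],"grip": 255},{"rot": [0,0,-0.05],"xyz": [-0.016,0.03,-0.004],"grip": 255},{"rot": [0,0,-0.1],"xyz": [-0.032,0.06,-0.004],"grip": 255},{"rot": [0,0,-0.15],"xyz": [-0.048,0.09,-0.004],"grip": 255},{"rot": [0,0,-0.2],"xyz": [-0.064,0.12,-0.004],"grip": 255},{"rot": [0,0,-0.238],"xyz": [-0.08,0.15,-0.004],"grip": 255},{"rot": [0,0,-0.238],"xyz": [-0.086,0.162,-0.004],"grip": 255},{"rot": [0,0,-0.238],"xyz": [-0.086,0.162,-0.004],"grip": 255}]'

```text
clock: 9.67
tool_pos: [0.5759, 0.1801, 0.0183]
eef_rot: [0.766, 0.643, -0.001, 0.002]
contact_force: [0.4, -1.2, -1.6]
opening: 0.406
finger_force: 25.0
```

Call:
carry_out --plan '[{"rot": [0,0,0],"xyz": [0,0,0],"grip": 255},{"rot": [0,0,0],"xyz": [0,0,0],"grip": 255}]'

```text
clock: 9.83
tool_pos: [0.5716, 0.1883, 0.0187]
eef_rot: [0.763, 0.647, -0.0, -0.001]
contact_force: [-0.9, 1.5, -2.5]
opening: 0.406
finger_force: 25.0
```

```bash
python3 -c "
from h import *
delta([.5731,.1863,.015],np.radians(80.5))
C=cam('wrist')
np.savez('c4.npz',*C)
cv2.imwrite('pics/w4.png',r.snapshot('wrist')[:,:,::-1])"
```

```text
clock 9.83 tcp [0.5716 0.1883 0.0187] yaw 80.59 F [-0.9  1.5 -2.5] ff 24.98018331360072 op 0.406
xyz [-0.0017  0.0019  0.0037] rot [-0.002 -0.001  0.002]
```

View pics/w4.png

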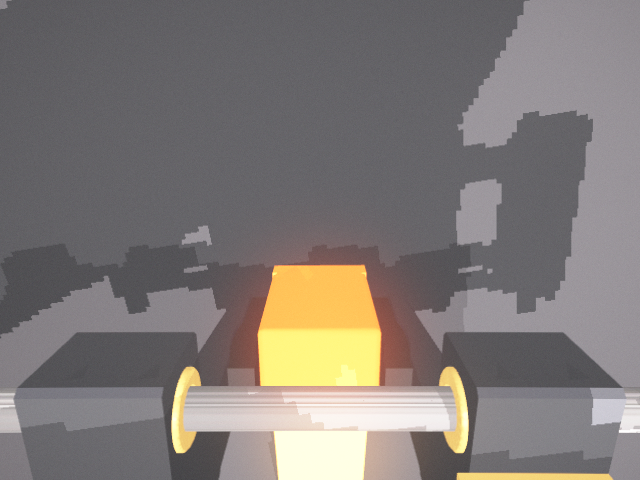

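The wrist view shows the wedge held square: rear bottom edge at (275–366, 267), top rear edge at about (262–379, 330). I'll use those for its offset in the grip, and check nose against mouth from the top camera.

```bash
python3 -c "
from h import *
C=[np.load('c4.npz')[f'arr_{i}'] for i in range(4)]
p=ray(C,[[275,267],[366,267],[262,330],[379,330]],[.004,.004,.056,.056]);print(p.round(4))
d=np.array([np.cos(np.radians(80.5)),np.sin(np.radians(80.5)),0]);t=np.array([.5716,.1883,0])
print(((p-t)@d).round(4), 'lateral',((p-t)@np.array([-d[1],d[0],0])).round(4))
im=r.snapshot('top')[:,:,::-1]
cv2.imwrite('pics/t5.png',cv2.resize(im[220:330,250:410],None,fx=4.8,fy=4.8,interpolation=cv2.INTER_CUBIC))
C=cam('top');P=t+np.array([-d*.095+np.array([-d[1],d[0],0])*s for s in(-.018,.018)])+[0,0,.014]
print((proj(C,P)-[250,220])*4.8)
"
```

```text
[[0.5557 0.2058 0.004 ]
 [0.5916 0.1998 0.004 ]
 [0.5575 0.2065 0.056 ]
 [0.5902 0.2011 0.056 ]]
[0.0146 0.0147 0.0156 0.0156] lateral [ 0.0185 -0.0179  0.0169 -0.0162]
[[351.57091866 215.86485287]
 [339.61409934 278.37124756]]
```

View pics/t5.png

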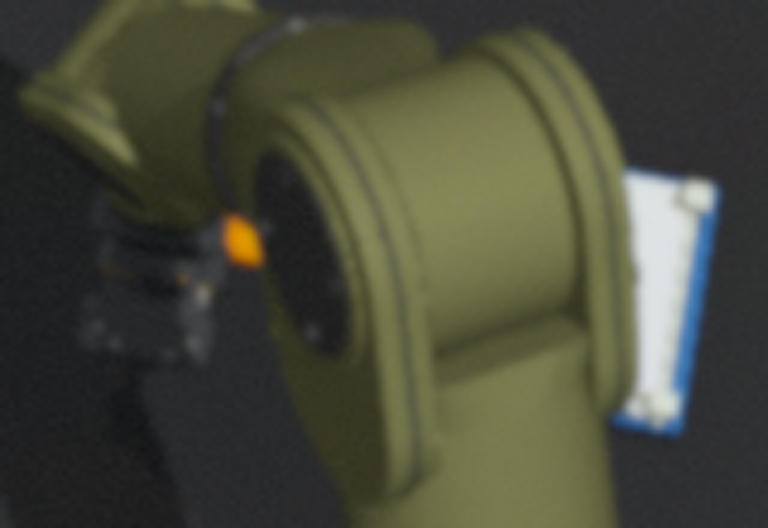

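The arm blocks the top view, but the wrist view puts the wedge origin at the TCP, so I'll set the wedge down and advance in stages, watching the force.

Call:
carry_out --plan '[{"rot": [0,0,0],"xyz": [-0.005,0.002,0.003],"grip": 255},{"rot": [0,0,0],"xyz": [-0.015,0.002,0.004],"grip": 255},{"rot": [0,0,0],"xyz": [-0.025,0.002,0.004],"grip": 255},{"rot": [0,0,0],"xyz": [-0.035,0.002,0.004],"grip": 255},{"rot": [0,0,0],"xyz": [-0.045,0.002,0.004],"grip": 255},{"rot": [0,0,0],"xyz": [-0.055,0.002,0.004],"grip": 255},{"rot": [0,0,0],"xyz": [-0.058,0.002,0.004],"grip": 255},{"rot": [0,0,0],"xyz": [-0.058,0.002,0.004],"grip": 255}]'

```text
clock: 10.6
tool_pos: [0.5651, 0.126, 0.0149]
eef_rot: [0.764, 0.645, -0.001, 0.001]
contact_force: [-0.3, -3.1, 4.4]
opening: 0.403
finger_force: 25.0
```

Call:
carry_out --plan '[{"rot": [0,0,0],"xyz": [0,0,0],"grip": 255},{"rot": [0,0,0],"xyz": [0,0,0],"grip": 255},{"rot": [0,0,0],"xyz": [0,0,0],"grip": 255}]'

```text
clock: 10.85
tool_pos: [0.5651, 0.126, 0.0149]
eef_rot: [0.764, 0.645, -0.002, 0.002]
contact_force: [0.5, -4.3, 6.6]
opening: 0.405
finger_force: 25.0
```

```bash
python3 -c "
from h import *
delta([.5593,.1035,.015],np.radians(80.5))"
```

```text
clock 10.85 tcp [0.5651 0.126  0.0149] yaw 80.39 F [ 0.5 -4.3  6.6] ff 24.977057450450957 op 0.405
xyz [-0.0232 -0.002   0.    ] rot [-0.     0.005 -0.002]
```

Call:
carry_out --plan '[{"rot": [0,0,0],"xyz": [-0.002,0,0],"grip": 255},{"rot": [0,0,0],"xyz": [-0.005,0,0],"grip": 255},{"rot": [0,0,0],"xyz": [-0.008,-0.001,0],"grip": 255},{"rot": [0,0,0],"xyz": [-0.01,-0.001,0],"grip": 255},{"rot": [0,0,0],"xyz": [-0.012,-0.001,0],"grip": 255},{"rot": [0,0,0],"xyz": [-0.014,-0.001,0],"grip": 255},{"rot": [0,0,0],"xyz": [-0.014,-0.001,0],"grip": 255},{"rot": [0,0,0],"xyz": [-0.014,-0.001,0],"grip": 255}]'

```text
clock: 11.52
tool_pos: [0.5627, 0.1195, 0.015]
eef_rot: [0.762, 0.647, 0.003, -0.002]
contact_force: [1.4, 5.7, 1.1]
opening: 0.405
finger_force: 25.0
```

```bash
python3 -c "
from h import *
delta([.5593,.1035,.015],np.radians(80.5))
im=r.snapshot('scene')[:,:,::-1];d=np.array([-.165,-.986,0]);e=np.array([.5535,.069,0])
C=cam('scene');print(((proj(C,[e+[0,0,.028],e+[0,0,.02],e+d*-.03])-[215,170])*6).round())
cv2.imwrite('pics/s6.png',cv2.resize(im[170:270,215:348],None,fx=6,fy=6,interpolation=cv2.INTER_CUBIC))"
```

```text
clock 11.52 tcp [0.5627 0.1195 0.015 ] yaw 80.66 F [1.4 5.7 1.1] ff 24.98262809123844 op 0.405
xyz [-0.0163 -0.0008 -0.0001] rot [ 0.001 -0.007  0.003]
[[503. 371.]
 [504. 381.]
 [572. 406.]]
```

View pics/s6.png

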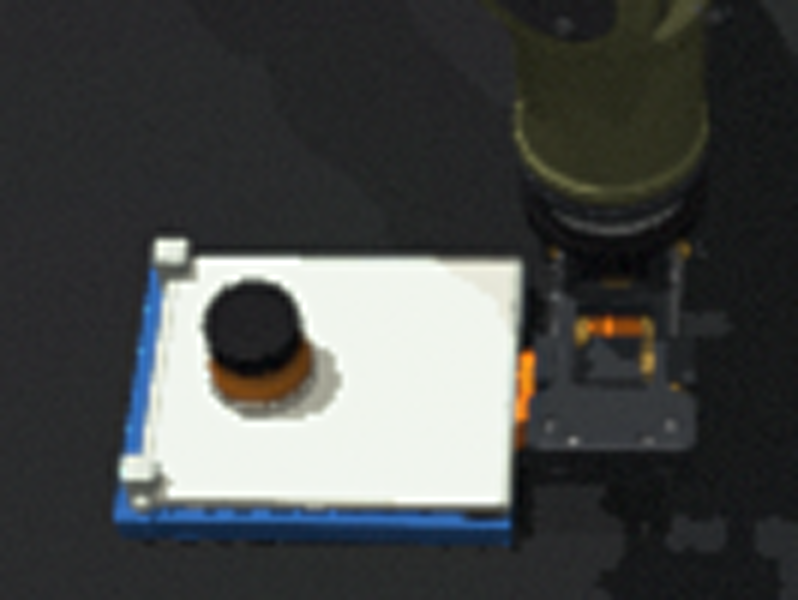

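The scene view shows the plate's free edge at crop x≈517, with the wedge going under it and the jar standing. My ten views are used, so from here I measure lift numerically, by the subpixel shift of the plate's long edge against the first scene picture.

```bash
cat >> h.py <<'E'
def lift(im=None):
    "lift (mm) of free edge from shift of plate's near long edge between scene0 and now"
    a=cv2.imread('pics/scene0.png').astype(float)[:,:,2]
    b=(r.snapshot('scene')[:,:,::-1] if im is None else im).astype(float)[:,:,2]
    C=cam('scene');d=np.array([-.165,-.986,0]);n=np.array([.986,-.165,0]);e=np.array([.5535,.069,.028])
    out=[]
    for s in np.linspace(.008,.15,60):
        P=e+d*s+n*.065
        u,v=proj(C,P)[0];g=proj(C,P+[0,0,.005*(1-s/.157)])[0]-[u,v]
        def row(I):
            rr=np.arange(-7,7,.1);q=cv2.remap(I.astype(np.float32),np.full((1,140),u,np.float32),(v+rr).astype(np.float32)[None],cv2.INTER_LINEAR)[0]
            h=(q[:15].mean()+q[-15:].mean())/2;k=np.where((q[:-1]>h)&(q[1:]<=h))[0]
            return rr[k[0]] if len(k) else np.nan
        out.append((s,row(b)-row(a),g[1]))
    o=np.array(out);o=o[~np.isnan(o[:,1])]
    A=np.c_[o[:,2],np.ones(len(o))];w=np.abs(o[:,1]-np.median(o[:,1]))<2
    x=np.linalg.lstsq(A[w],o[w,1],rcond=None)[0]
    print('lift mm',(5*x[0]).round(2),'offset px',x[1].round(2),'n',w.sum(),'near/far mean px',o[w][:12,1].mean().round(2),o[w][-12:,1].mean().round(2),'per5mm',o[0,2].round(2))
E
python3 -c "
from h import *
lift(cv2.imread('pics/scene0.png'));lift();lift()"
```

```text
lift mm 0.0 offset px 0.0 n 60 near/far mean px 0.0 0.0 per5mm -0.93
lift mm -1.21 offset px -0.21 n 60 near/far mean px 0.07 -0.04 per5mm -0.93
lift mm -1.12 offset px -0.19 n 60 near/far mean px 0.07 -0.02 per5mm -0.93
```

Call:
carry_out --plan '[{"rot": [0,0,0],"xyz": [-0.002,0,0],"grip": 255},{"rot": [0,0,0],"xyz": [-0.004,0,0],"grip": 255},{"rot": [0,0,0],"xyz": [-0.006,0,0],"grip": 255},{"rot": [0,0,0],"xyz": [-0.006,0,0],"grip": 255},{"rot": [0,0,0],"xyz": [-0.006,0,0],"grip": 255}]'

```text
clock: 12.08
tool_pos: [0.5616, 0.1136, 0.015]
eef_rot: [0.762, 0.647, 0.003, -0.002]
contact_force: [0.6, 4.9, 0.5]
opening: 0.403
finger_force: 25.0
```

```bash
python3 -c "
from h import *
delta([.5593,.1035,.015],np.radians(80.5));lift()"
```

```text
clock 12.08 tcp [0.5616 0.1136 0.015 ] yaw 80.65 F [0.6 4.9 0.5] ff 24.981115800328553 op 0.403
xyz [-0.0103 -0.0006 -0.0001] rot [ 0.001 -0.006  0.003]
lift mm -0.78 offset px -0.35 n 60 near/far mean px -0.05 -0.07 per5mm -0.93
```

Call:
carry_out --plan '[{"rot": [0,0,0],"xyz": [-0.002,0,0],"grip": 255},{"rot": [0,0,0],"xyz": [-0.004,0,0],"grip": 255},{"rot": [0,0,0],"xyz": [-0.006,0,0],"grip": 255},{"rot": [0,0,0],"xyz": [-0.006,0,0],"grip": 255},{"rot": [0,0,0],"xyz": [-0.006,0,0],"grip": 255}]'

```text
clock: 12.55
tool_pos: [0.5605, 0.1075, 0.015]
eef_rot: [0.762, 0.647, 0.003, -0.002]
contact_force: [1.4, 6.5, 0.9]
opening: 0.406
finger_force: 25.0
```

```bash
python3 -c "
from h import *
delta([.5593,.1035,.015],np.radians(80.5));lift()"
```

```text
clock 12.55 tcp [0.5605 0.1075 0.015 ] yaw 80.65 F [1.4 6.5 0.9] ff 24.980521872639656 op 0.406
xyz [-0.0041 -0.0006 -0.0001] rot [ 0.001 -0.006  0.003]
lift mm 3.44 offset px -0.28 n 60 near/far mean px -0.7 -0.18 per5mm -0.93
```

Call:
carry_out --plan '[{"rot": [0,0,0],"xyz": [-0.002,0,0],"grip": 255},{"rot": [0,0,0],"xyz": [-0.003,0,0],"grip": 255},{"rot": [0,0,0],"xyz": [-0.003,0,0],"grip": 255},{"rot": [0,0,0],"xyz": [-0.003,0,0],"grip": 255},{"rot": [0,0,0],"xyz": [-0.003,0,0],"grip": 255},{"rot": [0,0,0],"xyz": [-0.003,0,0],"grip": 255},{"rot": [0,0,0],"xyz": [-0.003,0,0],"grip": 255}]'

```text
clock: 13.18
tool_pos: [0.5601, 0.1048, 0.015]
eef_rot: [0.762, 0.647, 0.003, -0.002]
contact_force: [0.5, 5.9, 1.2]
opening: 0.407
finger_force: 25.0
```

```bash
python3 -c "
from h import *
delta([.5593,.1035,.015],np.radians(80.5));lift();lift();delta([.5593,.1035,.015],np.radians(80.5))"
```

```text
clock 13.18 tcp [0.5601 0.1048 0.015 ] yaw 80.66 F [0.5 5.9 1.2] ff 24.97995810583234 op 0.407
xyz [-0.0014 -0.0006 -0.0001] rot [ 0.001 -0.006  0.003]
lift mm 4.18 offset px -0.32 n 60 near/far mean px -0.85 -0.2 per5mm -0.93
lift mm 4.13 offset px -0.31 n 60 near/far mean px -0.84 -0.19 per5mm -0.93
clock 13.28 tcp [0.5601 0.1048 0.0149] yaw 80.66 F [0.3 6.4 0.4] ff 24.97991811018437 op 0.405
xyz [-0.0014 -0.0006 -0.0001] rot [ 0.001 -0.006  0.003]
```

The lift reads about 4–5 mm by both image and geometry. The wedge is still, gripped and flat, so I'm handing in.

```bash
python3 -c "
from h import *
print(r.finish_job())"
```

```text
the job is handed in; nothing more can be done
None
```

I handed the job in with the knob at its zero stop and the wedge still gripped, flat on the bench, holding the plate edge up about 4–5 mm by image and geometry; the hand-in gave no verdict.

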